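# Stock a parts bin and press its label holder home

### The job

Put the wooden knob away in the open parts bin, lowering it gently to the bottom and letting go of it there without dropping it. Then take the label holder out of the slotted block and push it, thin blade down and card facing out of the bin, behind the metal lip on the bin's front until the spring bar under it is fully down; finish while still holding it pressed home there, as the spring lifts it again if you let go. Leave the tape measure, the chisel and the file where they lie.

Things in the scene. Friction and masses are not known exactly. Their poses are not given: they have to be found in the camera images.
- bin: Open-topped plywood bin fixed to the bench, 150 x 150 mm, walls 8 mm, inside 134 x 134 mm. Origin: centre of its underside, on the bench; z up, -x is its front, facing back along world -x to within 0.35 rad. Inner floor at z = 8 mm; side and back walls up to z = 75 mm, front wall to z = 50 mm (outer face x = -75 mm). The aluminium label pocket with its lip is on the outside of the front wall.
- pocket_mouth (a point): Centre of the label pocket at bin x = -79.5, y = 0, z = 40 mm; axes as the bin's. The pocket is 9 mm (x) by 70 mm (y), between the front wall, a lip 3 mm thick and two end guides. Above this point lip and guides flare out: at z = 51 mm the mouth is about 16 x 81 mm. The spring bar's top is 10 mm below this point at rest, 22 mm below when fully down.
- spring_bar (a joint): How far the sprung steel bar in the pocket is pressed down, m: 0 at rest, 0.012 on its stop (fully down). It takes about 3 N to start and 8 N at the stop, and springs back up when released.
- label_holder: Aluminium, 78 mm tall, 64 mm wide (y), 55 to 112 g. Origin: centre of its lower edge; z up, -x is the face with the framed blank card. Lower 38 mm: blade 5 mm thick (x); upper 40 mm: panel 9 mm thick, to be gripped across its thickness from above. Starts upright in the slotted block, card roughly towards the robot. Pressed home its origin is 18 mm and its top 96 mm above the bench.
- card_face (a point): Middle of the card on the label holder's front (-x) face: 58 mm above its lower edge, 4.5 mm ahead of its middle plane.
- slotted_block: Wooden block fixed to the bench, 60 (x) x 100 (y) x 30 mm high; origin: centre of its underside. A slot 8 mm wide along its y, open upward and at the ends, holds the label holder's blade; slot floor 10 mm above the bench, so 20 mm of the blade sits in it. Stands to the right of the bin, nearer to it or farther than the knob.
- wooden_knob: Turned pale wooden knob: ball 44 mm across on a flat round foot 24 mm across, 46 mm high, about 60 g. Origin: centre of the foot's underside; starts standing on the bench to the right of the bin, beside the slotted block (either order).
- wooden_knob_center (a point): Centre of the knob's ball, 24 mm above its foot's underside; grip the ball here.
- tape_measure: Bystander: pocket tape measure, 62 x 81 x 33 mm, lying flat on the 2 mm steel sheet that covers the right of the bench; origin: centre of its underside. Leave it.
- chisel: Bystander: wood chisel, 29 x 215 x 29 mm, lying along its y; origin: centre of its underside. Leave it.
- flat_file: Bystander: flat file with wooden handle, 28 x 280 x 30 mm, lying along its y; origin: centre of its underside. Leave it.
Mind the look-alikes: they are no part of the job. What is shaped like the wooden_knob but black or orange is not meant.

How it is judged:
By the outcome, as a careful person would: the job done as asked, in the order asked, and still so for the second after the job is handed in, while the arm keeps its last pose, push and grip.
It also fails if it takes over 56 s, if anything falls off the work surface, if the arm or the gripper's body presses on something with over 40 N, if the wrist force passes 120 N, or if a joint passes its speed limit or range.

### The arm

A 6-joint arm with a two-finger parallel gripper is mounted at the origin on a cart in front of the work surface, level with it; the furniture and walls round the work are solid. World frame = base frame: x ahead of the robot, y to its left, z up, the work surface at z = 0. Lengths are in m, angles in rad, forces in N, time in s.
With the tool pointing down it reaches from about 0.425 to 0.925 m from the base axis. Payload 12.5 kg.
Tool frame: the origin (TCP) lies between the finger pads; the fingertips stand 17 mm ahead of it and the grasp point (between the pads) lies 2 mm behind it; z points along the fingers, y is the direction in which the jaws open and shut (so a half turn about z gives the same grasp; the last joint's range is limited). The gripper opens to 85 mm and grips with 20 to 120 N. Pads are 22 mm wide; open, the fingers measure 114 mm over their backs; the gripper's body (76 mm by 85 mm) begins 54 mm behind the grasp point. The pads swing forward as they close: fully open they stand 13 mm farther back than shut.
Start: joints at [-1.282, 0.491, 1.559, -0, 1.092, -0.106], TCP at [0.24, -0.577, 0.248] pointing down, gripper open.
Joint ranges: [-3.1, 3.1], [-0.84, 2.19], [0.05, 2.79], [-1.13, 4.28], [0.06, 2.93], [-2.69, 2.69]. Speed limits (rad/s): [2.22, 2.22, 2.79, 3.14, 3.14, 3.14].

### API

Orientations are given as a rotation vector (axis times angle).
In Python, from rig import robot gives the robot as it stands.
- The arm moves only by the tool step_arm, never from a script. Its argument "moves" is a list that holds one entry, the list of rows, each a list of 6 numbers: the shift along the tool's x, y, z in units of 0.2 m (1.0 is 0.2 m), then the turn, a rotation vector about the tool's x, y, z in units of 90 degrees (1.0 is 90 degrees). In form: [[[x, y, z, wx, wy, wz], ...]]. A call has 1 to 8 rows; each row is the pose to reach, as a shift and turn from the pose commanded when the call began, along the tool's axes at that moment; what a row does not reach only later rows make up. A row lasts 1/12 s, in which the tool goes at most 41.7 mm and 7.16 degrees, less where a joint would pass 70% of its speed; a pose out of reach is approached as far as the arm can. A call with a number of a shift or a turn outside -1 to 1 is refused whole. A call with a gripper value outside its range is refused whole. "grip" is the opening, from 0 (shut) to 1 (fully open), set as the call begins (left out, the last holds). The fingers move at their own pace and stop on an object; "squeeze" is the grip in N (left out, the last holds). Time passes only in rows, so rows that repeat a pose let the fingers close. It gives the time, the measured TCP pose, the force and the opening at its end, in the units of the state.
- robot.state(): the state, without advancing time (a new reading comes with each control period).
- robot.get_image(name): name is "scene" or "top" or "wrist"; returns (picture, depth): 400x640x3 uint8, red, green, blue; 400x640 float32, m along the optical axis (not along the pixel's ray), 0 where there is no reading.
- robot.camera_info(name): a dict with "fov_y" (degrees; the focal length in pixels is half the picture's height over the tangent of half this angle, whatever the lens; pixels are square), "cx", "cy" (the principal point, pixels), "R" (3x3) and "t" (3): a world point X has camera coordinates R X + t. Camera axes: x right, y down, z forward; pixel columns grow to the right and rows downward; lengths in m; the calibration is good to about 2 mm. A picture is of the moment at which its call begins: read the wrist's pose just before it. camera_info takes no time and is no camera call; for the wrist camera it gives the pose at the moment of the call.
- robot.finish_job(): hands the job in, once; it reports no verdict.
The state is a dict: "t": time; "joint_pos": joint angles; "joint_velocities": joint speeds; "joint_torque": joint torques, N m; "tool_pos": TCP position; "tcp_rot": TCP orientation; "contact_force": force on the tool from outside, world axes, zero at the start; "ft_torque": the same for the moment, N m; "grip_width": finger opening in m.
Only numpy, scipy, OpenCV 4.12 (cv2) and the standard library are available. Lean on these libraries where they do the work, as an engineer would, in place of code of your own. Each camera call takes 0.05 s, during which the arm holds its last target.

## Working session

There is one attempt and no reset: what is moved stays moved. The work goes in short steps, Python scripts to look and compute and a tool call to move; the robot and the scene stay as the last step left them, time stands still between calls to the robot, and variables do not carry over. Pictures are saved under pics/ and viewed, and the job is handed in when it is done.

Besides the shell and the picture viewer there is one more tool, called after "Request:" as name([rows], argument=value, ...), one row to a line, values as JSON. step_arm: Moves the arm, as the interface text tells. Shifts and turns lie within -1 to 1; 1 stands for 0.2 m of shift or 90 degrees of turn. Its arguments: {"type":"object","properties":{"moves":{"type":"array","items":{"type":"array","items":{"type":"array","items":{"type":"number"}}}},"grip":{"type":"number"},"squeeze":{"type":"number"}},"required":["moves"]}

```bash
ls; mkdir -p pics
python3 - <<'E'
from rig import robot
import cv2,numpy as np
print(robot.state())
for n in ("scene","top","wrist"):
    i=robot.camera_info(n); print(n,i)
    p,d=robot.get_image(n)
    cv2.imwrite(f"pics/{n}0.png",p[:,:,::-1]); np.save(f"pics/{n}0.npy",d)
E
```

```text
pics
{'t': 0.0, 'joint_pos': array([-1.28157047e+00,  4.91553246e-01,  1.55946059e+00,  1.88768364e-05,
        1.09170214e+00, -1.05601885e-01]), 'joint_velocities': array([ 2.76233119e-05, -9.74283995e-04, -7.03257326e-04,  1.74412664e-03,
       -4.51114523e-04,  3.99992405e-04]), 'joint_torque': array([ 9.25065251e-05, -6.18448806e+01, -2.61587960e+01, -6.97314522e-05,
        4.06948253e-03, -1.66140062e-06]), 'tool_pos': array([ 0.24036846, -0.57669987,  0.24772782]), 'tcp_rot': array([-3.07947807e+00, -6.15940311e-01,  1.35532563e-04]), 'contact_force': array([-0.06850726,  0.16791748,  0.57354874]), 'ft_torque': array([ 0.03821306,  0.00410585, -0.00167974]), 'grip_width': 0.08501623381077936}
scene {'fov_y': 52.19130592600979, 'cx': 322.6526435246123, 'cy': 193.6602865629364, 'R': array([[-0.87196377, -0.48954384,  0.00510054],
       [-0.21981471,  0.38217701, -0.89756461],
       [ 0.43744791, -0.78376499, -0.44085344]]), 't': array([0.50711033, 0.23395517, 0.7213345 ])}
top {'fov_y': 57.286765683924656, 'cx': 317.33118324571967, 'cy': 194.4557211086923, 'R': array([[-0.02184423, -0.99877617,  0.04437328],
       [-0.99668673,  0.01827738, -0.07925585],
       [ 0.07834783, -0.04595754, -0.99586622]]), 't': array([-0.1192754 ,  0.62550613,  0.89199625])}
wrist {'fov_y': 68.43410145392895, 'cx': 315.8487951403751, 'cy': 199.59568556174295, 'R': array([[ 3.84080490e-01, -9.23299507e-01, -4.45641524e-04],
       [-8.88390541e-01, -3.69690197e-01,  2.72197365e-01],
       [-2.51484442e-01, -1.04149794e-01, -9.62241340e-01]]), 't': array([-0.62495717, -0.03443007,  0.37857848])}
```

View pics/top0.png

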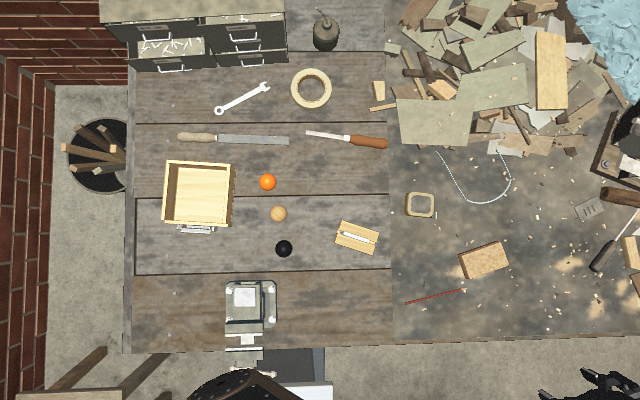

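View pics/scene0.png

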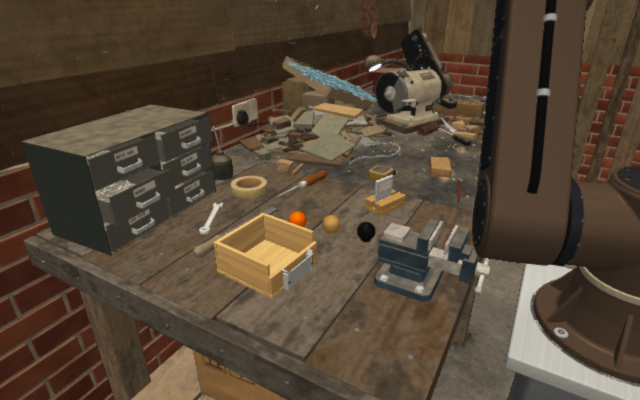

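View pics/wrist0.png

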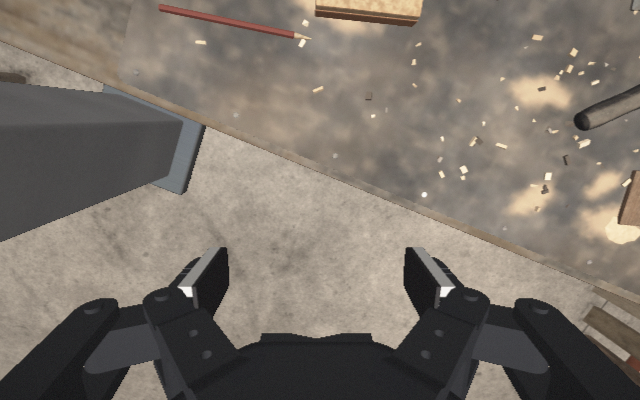

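The top view shows the bin near (199,195), its pocket at (197,230), the pale knob at (279,214), decoy knobs at (268,182) in orange and (284,248) in black, and the block with holder at (357,237). A vise stands near (248,305).

```bash
cat > h.py <<'E'
import numpy as np,cv2
def K(i):
    f=200/np.tan(np.radians(i["fov_y"])/2); return f,i["cx"],i["cy"]
def ray(i,u,v):
    f,cx,cy=K(i); R=np.array(i["R"]);t=np.array(i["t"])
    return -R.T@t, R.T@np.array([(u-cx)/f,(v-cy)/f,1.])
def onplane(i,u,v,z):
    c,d=ray(i,u,v); return c+d*(z-c[2])/d[2]
def cloud(i,d):
    f,cx,cy=K(i); v,u=np.mgrid[0:400,0:640]
    P=np.stack([(u-cx)/f*d,(v-cy)/f*d,d],-1)
    return (P-np.array(i["t"]))@np.array(i["R"])
E
python3 - <<'E'
from rig import robot
from h import *
for n,bx in (("top",(150,150,400,260)),("scene",(200,160,420,300))):
    im=cv2.imread(f"pics/{n}0.png"); x0,y0,x1,y1=bx
    cv2.imwrite(f"pics/{n}0z.png",cv2.resize(im[y0:y1,x0:x1],None,fx=3.2,fy=3.2,interpolation=cv2.INTER_CUBIC))
i=robot.camera_info("top"); d=np.load("pics/top0.npy"); C=cloud(i,d)
im=cv2.imread("pics/top0.png"); 
for (u,v) in [(279,214),(279,209),(345,230),(357,237),(199,195),(197,230),(300,230),(199,165),(165,200),(248,305),(240,290),(262,345),(284,248)]:
    print((u,v),C[v,u].round(3))
E
```

```text
(279, 214) [ 0.575 -0.037  0.048]
(279, 209) [ 0.588 -0.037  0.046]
(345, 230) [ 0.533 -0.199  0.032]
(357, 237) [ 0.517 -0.219  0.09 ]
(199, 195) [0.628 0.166 0.01 ]
(197, 230) [0.541 0.161 0.046]
(300, 230) [ 0.535 -0.087  0.002]
(199, 165) [0.695 0.15  0.07 ]
(165, 200) [0.613 0.227 0.075]
(248, 305) [0.372 0.032 0.101]
(240, 290) [0.406 0.05  0.102]
(262, 345) [0.288 0.001 0.113]
(284, 248) [ 0.493 -0.047  0.044]
```

View pics/top0z.png

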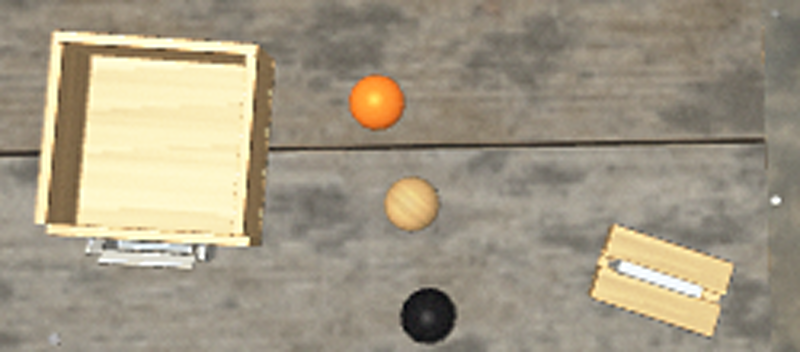

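View pics/scene0z.png

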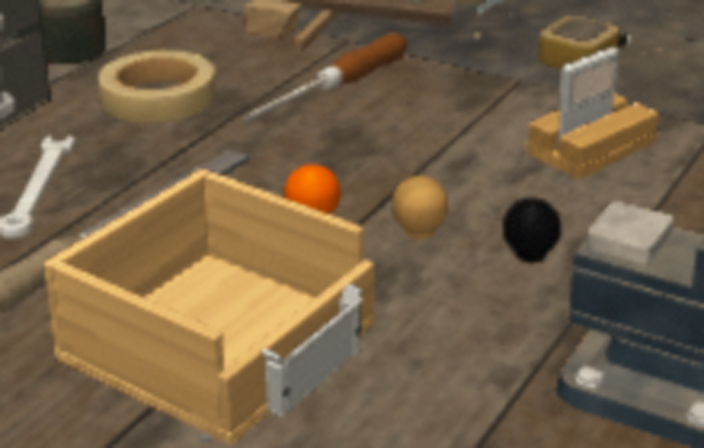

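```bash
cat > m.py <<'E'
from rig import robot
from h import *
np.set_printoptions(suppress=True,precision=4)
for n in ("top","scene"):
    i=robot.camera_info(n); C=cloud(i,np.load(f"pics/{n}0.npy")); P=C.reshape(-1,3)
    im=cv2.imread(f"pics/{n}0.png").reshape(-1,3)
    def sel(x0,x1,y0,y1,z0,z1): 
        m=(P[:,0]>x0)&(P[:,0]<x1)&(P[:,1]>y0)&(P[:,1]<y1)&(P[:,2]>z0)&(P[:,2]<z1); return P[m]
    B=sel(.5,.75,.05,.27,.068,.082); r=cv2.minAreaRect(B[:,:2].astype(np.float32)); print(n,"bin",len(B),r,np.median(B[:,2]))
    K_=sel(.54,.62,-.07,0,.03,.06); 
    K_=sel(.54,.62,-.07,0,.012,.06); A=np.c_[2*K_,np.ones(len(K_))]; s=np.linalg.lstsq(A,(K_**2).sum(1),rcond=None)[0]; print(" knob",len(K_),s[:3],np.sqrt(s[3]+s[:3]@s[:3]))
    H=sel(.45,.58,-.30,-.15,.055,.11); T=H[H[:,2]>.08]
    for Q in(H,T): r=cv2.minAreaRect(Q[:,:2].astype(np.float32)); print(" holder",len(Q),Q.mean(0),Q.max(0),r)
    S=sel(.45,.58,-.30,-.15,.026,.034); print(" block",len(S),cv2.minAreaRect(S[:,:2].astype(np.float32)),np.median(S[:,2]))
    Po=sel(.5,.58,.08,.25,.03,.058); print(" pocket-ish",len(Po),Po.min(0),Po.max(0))
    t=sel(.6,.7,-.15,-.05,-.02,.02);print(" table z",np.median(t[:,2]) if len(t) else 0)
E
python3 m.py
```

```text
top bin 697 ((0.6327923536300659, 0.1562248170375824), (0.1513742059469223, 0.1417047381401062), 85.1417007446289) 0.07507594924014994
 knob 230 [ 0.5778 -0.0337  0.0265] 0.0204655885432886
 holder 124 [ 0.5179 -0.2153  0.0871] [ 0.5316 -0.1865  0.0925] ((0.5175439119338989, -0.21662431955337524), (0.06326153129339218, 0.010043950751423836), 70.99935913085938)
 holder 118 [ 0.5174 -0.2167  0.0882] [ 0.5316 -0.1869  0.0925] ((0.5175089836120605, -0.21690940856933594), (0.06265044212341309, 0.009653023444116116), 70.39222717285156)
 block 780 ((0.514114260673523, -0.22769011557102203), (0.10027467459440231, 0.05997633561491966), 70.46497344970703) 0.030659426400771662
 pocket-ish 468 [0.5333 0.0849 0.03  ] [0.5788 0.2355 0.0579]
 table z 0.0006333030204880308
scene bin 829 ((0.6328796148300171, 0.15681438148021698), (0.15374715626239777, 0.1440003216266632), 85.61650085449219) 0.07445376971909763
 knob 247 [ 0.5777 -0.0321  0.0259] 0.020656419413407408
 holder 228 [ 0.5159 -0.2111  0.0741] [ 0.5321 -0.1832  0.0912] ((0.5156821012496948, -0.215159609913826), (0.0669156163930893, 0.011774120852351189), 68.31661987304688)
 holder 79 [ 0.5164 -0.2117  0.0862] [ 0.5321 -0.1832  0.0912] ((0.5163695812225342, -0.21371009945869446), (0.06282994896173477, 0.011567497625946999), 68.31661987304688)
 block 292 ((0.5128830075263977, -0.225336953997612), (0.10318011790513992, 0.06104106083512306), 68.9609375) 0.03055284407103448
 pocket-ish 882 [0.5326 0.0879 0.03  ] [0.5799 0.2386 0.0576]
 table z 0.0009396851994921162
```

```bash
cat >> h.py <<'E'
from scipy.spatial.transform import Rotation as Ro
def go(s,x,y,z,psi):
    """print move numbers from measured pose to world target, tool down, tool-x at psi deg"""
    R=Ro.from_rotvec(s["tcp_rot"]); p=np.array(s["tool_pos"])
    Rt=Ro.from_matrix(np.array([[np.cos(a:=np.radians(psi)),np.sin(a),0],[np.sin(a),-np.cos(a),0],[0,0,-1]]).T.T)
    d=R.inv().apply(np.array([x,y,z])-p)/0.2; w=(R.inv()*Rt).as_rotvec()/(np.pi/2)
    print("t %.2f"%s["t"],"pos",p.round(4),"psi",np.degrees(np.arctan2(*R.as_matrix()[[1,0],0])).round(2),"F",np.round(s["contact_force"],1),"w",round(s["grip_width"],4)); print("  ->",d.round(3),w.round(3))
E
python3 - <<'E'
from rig import robot
from h import *
s=robot.state(); go(s,.5778,-.033,.15,-4.9); go(s,.46,-.25,.24,-4.9)
i=robot.camera_info("wrist"); print(-np.array(i["R"]).T@i["t"])
E
```

```text
t 0.15 pos [ 0.2404 -0.5768  0.2479] psi 22.62 F [0.6 1.1 1. ] w 0.0855
  -> [ 2.603 -1.86   0.491] [-0.001  0.     0.306]
t 0.15 pos [ 0.2404 -0.5768  0.2479] psi 22.62 F [0.6 1.1 1. ] w 0.0855
  -> [ 1.642 -1.086  0.04 ] [-0.001  0.     0.306]
[ 0.3046573  -0.55033633  0.37345761]
```

Request:
step_arm([
  [[0.2,-0.14,0,0,0,0.05],[0.4,-0.28,0,0,0,0.1],[0.6,-0.42,0,0,0,0.15],[0.8,-0.56,0,0,0,0.2],[0.95,-0.68,0,0,0,0.25],[0.95,-0.68,0,0,0,0.3],[0.95,-0.68,0,0,0,0.3]],
], grip=1)

```text
t: 0.73
tool_pos: [0.3651, -0.3745, 0.2485]
tcp_rot: [-3.138, 0.122, 0.0]
contact_force: [-0.1, -0.1, -0.3]
grip_width: 0.0855
```

Run:
```python
from rig import robot
from h import *
s=robot.state(); go(s,.5778,-.033,.15,-4.9)
```

```text
t 0.73 pos [ 0.3651 -0.3745  0.2485] psi -4.46 F [-0.1 -0.1 -0.3] w 0.0855
  -> [ 0.927 -1.785  0.494] [-0.001  0.     0.005]
```

Request:
step_arm([
  [[0.1,-0.2,0,0,0,0],[0.2,-0.4,0,0,0,0],[0.3,-0.6,0,0,0,0],[0.4,-0.8,0,0,0,0],[0.5,-0.95,0.05,0,0,0],[0.5,-0.95,0.05,0,0,0]],
])

```text
t: 1.23
tool_pos: [0.4796, -0.1929, 0.2376]
tcp_rot: [-3.139, 0.114, 0.0]
contact_force: [-0.3, -0.3, -0.1]
grip_width: 0.0853
```

Run:
```python
from rig import robot
from h import *
s=robot.state(); go(s,.5778,-.033,.15,-4.9)
```

```text
t 1.23 pos [ 0.4796 -0.1929  0.2376] psi -4.16 F [-0.3 -0.3 -0.1] w 0.0853
  -> [ 0.432 -0.832  0.438] [-0.     0.     0.008]
```

Request:
step_arm([
  [[0.1,-0.2,0,0,0,0],[0.2,-0.4,0.1,0,0,0],[0.3,-0.6,0.2,0,0,0],[0.432,-0.832,0.35,0,0,0.008],[0.432,-0.832,0.438,0,0,0.008],[0.432,-0.832,0.438,0,0,0.008]],
])

```text
t: 1.73
tool_pos: [0.5769, -0.0343, 0.1463]
tcp_rot: [-3.138, 0.134, 0.007]
contact_force: [-1.3, -0.0, -0.7]
grip_width: 0.0853
```

Run:
```python
from rig import robot
from h import *
s=robot.state(); go(s,.5778,-.033,.023,-4.9)
i=robot.camera_info("wrist"); p,d=robot.get_image("wrist"); b=p[:,:,::-1].copy(); cv2.imwrite("pics/w1.png",b)
C=cloud(i,d);P=C.reshape(-1,3)
m=(np.hypot(P[:,0]-.578,P[:,1]+.033)<.035)&(P[:,2]>.012)&(P[:,2]<.06);Q=P[m]
A=np.c_[2*Q,np.ones(len(Q))]; q=np.linalg.lstsq(A,(Q**2).sum(1),rcond=None)[0]; print(len(Q),q[:3],np.sqrt(q[3]+q[:3]@q[:3]),Q.min(0),Q.max(0))
```

```text
t 1.73 pos [ 0.5769 -0.0343  0.1463] psi -4.91 F [-1.3 -0.  -0.7] w 0.0853
  -> [ 0.007 -0.007  0.617] [-0.     0.003 -0.   ]
1926 [ 0.57891381 -0.0319413   0.02460805] 0.02125532142341755 [ 0.55983679 -0.052808    0.01909056] [ 0.60023257 -0.01075899  0.04733734]
```

View pics/w1.png

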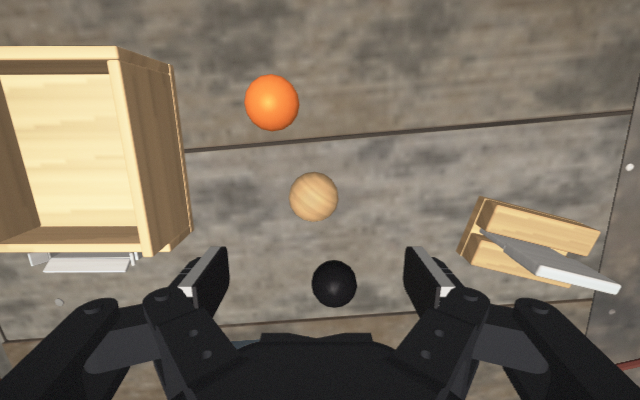

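Request:
step_arm([
  [[0.01,-0.013,0.12,0,0,0],[0.01,-0.013,0.25,0,0,0],[0.01,-0.013,0.38,0,0,0],[0.01,-0.013,0.48,0,0,0],[0.01,-0.013,0.55,0,0,0],[0.01,-0.013,0.58,0,0,0],[0.01,-0.013,0.58,0,0,0]],
])

```text
t: 2.37
tool_pos: [0.5784, -0.036, 0.0342]
tcp_rot: [3.138, -0.141, -0.002]
contact_force: [-0.2, 0.4, -0.0]
grip_width: 0.0853
```

Run:
```python
from rig import robot
from h import *
s=robot.state(); go(s,.579,-.032,.023,-4.9)
i=robot.camera_info("wrist"); p,d=robot.get_image("wrist"); b=p[:,:,::-1].copy(); cv2.imwrite("pics/w2.png",b)
```

```text
t 2.37 pos [ 0.5784 -0.036   0.0342] psi -5.14 F [-0.2  0.4 -0. ] w 0.0853
  -> [ 0.001 -0.02   0.056] [ 0.     0.001 -0.003]
```

View pics/w2.png

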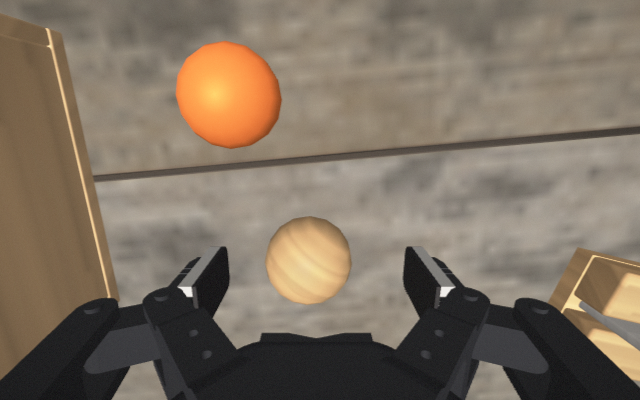

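Request:
step_arm([
  [[0.0,-0.02,0.03,0,0,0],[0.0,-0.02,0.055,0,0,0],[0.0,-0.02,0.055,0,0,0]],
])

```text
t: 2.67
tool_pos: [0.5791, -0.0307, 0.0236]
tcp_rot: [3.138, -0.139, 0.0]
contact_force: [0.7, -0.1, -0.5]
grip_width: 0.0856
```

Request:
step_arm([
  [[0,0,0,0,0,0],[0,0,0,0,0,0],[0,0,0,0,0,0],[0,0,0,0,0,0],[0,0,0,0,0,0],[0,0,0,0,0,0],[0,0,0,0,0,0],[0,0,0,0,0,0]],
], grip=0.3, squeeze=30)

```text
t: 3.33
tool_pos: [0.5794, -0.0308, 0.0242]
tcp_rot: [3.138, -0.14, 0.001]
contact_force: [-0.8, 0.2, 6.3]
grip_width: 0.0416
```

Run:
```python
from rig import robot
from h import *
s=robot.state(); go(s,.579,-.032,.12,-4.9)
i=robot.camera_info("wrist"); p,d=robot.get_image("wrist"); b=p[:,:,::-1].copy(); cv2.imwrite("pics/w3.png",b)
```

```text
t 3.33 pos [ 0.5794 -0.0308  0.0242] psi -5.1 F [-0.8  0.2  6.3] w 0.0416
  -> [-0.001  0.006 -0.479] [ 0.    -0.    -0.002]
```

View pics/w3.png

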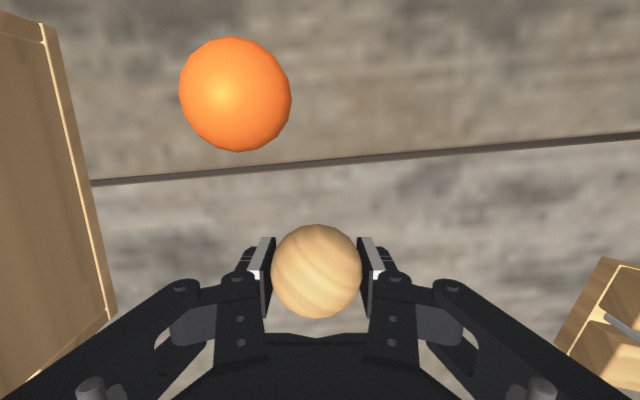

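The ball is held, but the width reads 41.6 mm rather than 44 mm and there is a 6 N upward force. The pads are sitting above the equator, so I'll regrip 4 mm lower.

Request:
step_arm([
  [[0,0,0,0,0,0],[0,0,0,0,0,0],[0,0,0.01,0,0,0],[0,0,0.022,0,0,0],[0,0,0.022,0,0,0]],
], grip=0.65)

```text
t: 3.8
tool_pos: [0.5789, -0.0308, 0.0187]
tcp_rot: [3.138, -0.14, -0.001]
contact_force: [0.5, 0.2, 0.3]
grip_width: 0.0555
```

Request:
step_arm([
  [[0,0,0,0,0,0],[0,0,0,0,0,0],[0,0,0,0,0,0],[0,0,0,0,0,0],[0,0,0,0,0,0],[0,0,0,0,0,0]],
], grip=0.3, squeeze=35)

```text
t: 4.3
tool_pos: [0.5792, -0.0308, 0.0193]
tcp_rot: [3.138, -0.14, 0.0]
contact_force: [-0.5, 0.1, 0.7]
grip_width: 0.0416
```

Run:
```python
from rig import robot
from h import *
s=robot.state(); go(s,.579,-.032,.12,-4.9)
```

```text
t 4.30 pos [ 0.5792 -0.0308  0.0193] psi -5.1 F [-0.5  0.1  0.7] w 0.0416
  -> [-0.     0.006 -0.503] [ 0.    -0.    -0.002]
```

Request:
step_arm([
  [[0,0,-0.04,0,0,0],[0,0,-0.1,0,0,0],[0,0,-0.2,0,0,0],[0,0,-0.35,0,0,0],[0,0,-0.5,0,0,0],[0,0,-0.62,0,0,0],[0,0,-0.65,0,0,0],[0,0,-0.65,0,0,0]],
])

```text
t: 4.97
tool_pos: [0.5797, -0.0308, 0.1519]
tcp_rot: [3.138, -0.14, 0.007]
contact_force: [-0.3, -0.3, -1.9]
grip_width: 0.0416
```

Run:
```python
from rig import robot
from h import *
s=robot.state(); go(s,.629,.157,.15,-4.9)
i=robot.camera_info("wrist"); p,d=robot.get_image("wrist"); b=p[:,:,::-1].copy(); cv2.imwrite("pics/w4.png",b); np.save("pics/w4.npy",d)
```

```text
t 4.97 pos [ 0.5797 -0.0308  0.1519] psi -5.09 F [-0.3 -0.3 -1.9] w 0.0416
  -> [ 0.162 -0.957  0.01 ] [ 0.    -0.003 -0.002]
```

View pics/w4.png

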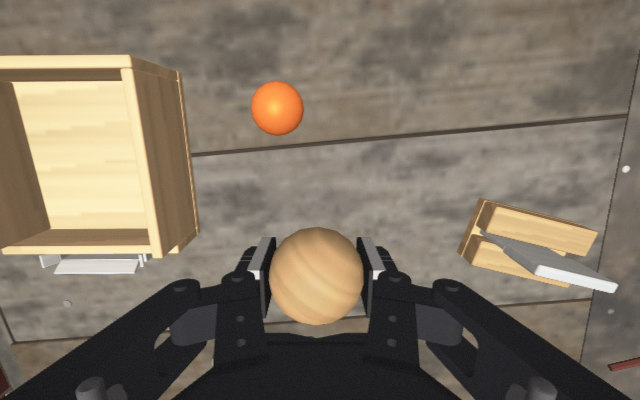

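The knob is held at (316,276) and lifted clear. Next I move it over the bin.

Request:
step_arm([
  [[0.02,-0.1,0,0,0,0],[0.06,-0.3,0,0,0,0],[0.1,-0.5,0,0,0,0],[0.13,-0.7,0,0,0,0],[0.16,-0.88,0,0,0,0],[0.162,-0.957,0,0,0,0],[0.162,-0.957,0,0,0,0],[0.162,-0.957,0,0,0,0]],
])

```text
t: 5.68
tool_pos: [0.6276, 0.1572, 0.1477]
tcp_rot: [3.138, -0.137, -0.004]
contact_force: [0.5, -0.3, -0.3]
grip_width: 0.0416
```

Run:
```python
from rig import robot
from h import *
s=robot.state(); go(s,.629,.157,.027,-4.9)
i=robot.camera_info("wrist"); p,d=robot.get_image("wrist"); b=p[:,:,::-1].copy(); cv2.imwrite("pics/w5.png",b); np.save("pics/w5.npy",d)
C=cloud(i,d);P=C.reshape(-1,3)
B=P[(P[:,0]>.5)&(P[:,0]<.75)&(P[:,1]>.05)&(P[:,1]<.27)&(P[:,2]>.07)&(P[:,2]<.08)]
print(len(B),cv2.minAreaRect(B[:,:2].astype(np.float32)))
```

```text
t 5.68 pos [0.6276 0.1572 0.1477] psi -5.01 F [ 0.5 -0.3 -0.3] w 0.0416
  -> [0.009 0.    0.603] [ 0.001  0.002 -0.001]
7057 ((0.6392465829849243, 0.1571575403213501), (0.15031707286834717, 0.1299184113740921), 84.93846130371094)
```

View pics/w5.png

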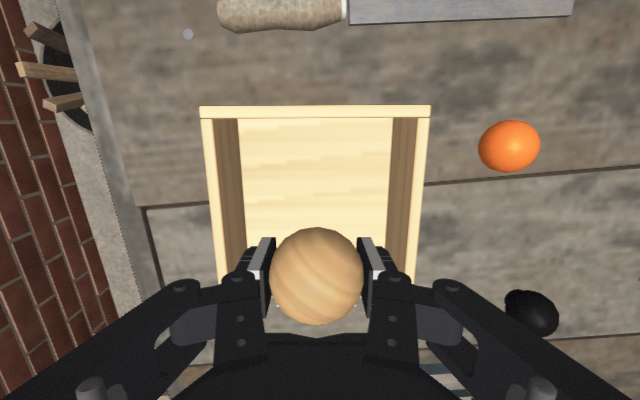

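Request:
step_arm([
  [[0.009,0,0.1,0,0,0],[0.009,0,0.22,0,0,0],[0.009,0,0.35,0,0,0],[0.009,0,0.45,0,0,0],[0.009,0,0.52,0,0,0],[0.009,0,0.56,0,0,0],[0.009,0,0.57,0,0,0],[0.009,0,0.57,0,0,0]],
])

```text
t: 6.4
tool_pos: [0.6302, 0.1558, 0.0351]
tcp_rot: [3.138, -0.142, -0.001]
contact_force: [0.1, -0.3, -0.6]
grip_width: 0.0415
```

Request:
step_arm([
  [[0,0,0.005,0,0,0],[0,0,0.01,0,0,0],[0,0,0.015,0,0,0],[0,0,0.015,0,0,0]],
])

```text
t: 6.73
tool_pos: [0.6303, 0.1568, 0.0327]
tcp_rot: [-3.138, 0.14, -0.001]
contact_force: [-0.0, 0.8, -1.0]
grip_width: 0.0413
```

Run:
```python
from rig import robot
from h import *
s=robot.state(); go(s,.629,.1575,.027,-4.9)
```

```text
t 6.73 pos [0.6303 0.1568 0.0327] psi -5.1 F [-0.   0.8 -1. ] w 0.0413
  -> [-0.007 -0.003  0.028] [-0.    -0.    -0.002]
```

Request:
step_arm([
  [[0,0,0.007,0,0,0],[0,0,0.014,0,0,0],[0,0,0.02,0,0,0],[0,0,0.02,0,0,0]],
])

```text
t: 7.07
tool_pos: [0.6301, 0.1568, 0.028]
tcp_rot: [3.138, -0.14, -0.001]
contact_force: [0.2, -0.0, -1.2]
grip_width: 0.0415
```

Run:
```python
from rig import robot
from h import *
s=robot.state(); go(s,.629,.1575,.027,-4.9)
```

```text
t 7.07 pos [0.6301 0.1568 0.028 ] psi -5.1 F [ 0.2 -0.  -1.2] w 0.0415
  -> [-0.006 -0.003  0.005] [ 0.     0.    -0.002]
```

Request:
step_arm([
  [[0,0,0.004,0,0,0],[0,0,0.008,0,0,0],[0,0,0.008,0,0,0]],
])

```text
t: 7.32
tool_pos: [0.6304, 0.1568, 0.0273]
tcp_rot: [-3.138, 0.14, -0.001]
contact_force: [-2.7, 0.0, 5.0]
grip_width: 0.0417
```

Run:
```python
from rig import robot
from h import *
s=robot.state(); go(s,.629,.1575,.027,-4.9)
```

```text
t 7.32 pos [0.6304 0.1568 0.0273] psi -5.1 F [-2.7  0.   5. ] w 0.0417
  -> [-0.007 -0.003  0.002] [-0.    -0.    -0.002]
```

The 5 N contact at TCP z = 27.3 mm matches the expected height, so the knob is on the floor. I'll release and lift.

Request:
step_arm([
  [[0,0,0,0,0,0],[0,0,0,0,0,0],[0,0,0,0,0,0],[0,0,0,0,0,0],[0,0,0,0,0,0]],
], grip=0.8)

```text
t: 7.73
tool_pos: [0.6302, 0.1573, 0.0266]
tcp_rot: [-3.138, 0.14, -0.0]
contact_force: [-0.4, 5.6, 0.2]
grip_width: 0.0682
```

Request:
step_arm([
  [[0,0,-0.03,0,0,0],[0,0,-0.1,0,0,0],[0,0,-0.2,0,0,0],[0,0,-0.35,0,0,0],[0,0,-0.5,0,0,0],[0,0,-0.65,0,0,0],[0,0,-0.75,0,0,0],[0,0,-0.75,0,0,0]],
])

```text
t: 8.4
tool_pos: [0.6317, 0.1567, 0.1825]
tcp_rot: [-3.137, 0.14, -0.012]
contact_force: [0.9, 0.5, 0.4]
grip_width: 0.0685
```

Run:
```python
from rig import robot
from h import *
s=robot.state(); go(s,.5175,-.2165,.18,70.4)
i=robot.camera_info("wrist"); p,d=robot.get_image("wrist"); b=p[:,:,::-1].copy(); cv2.imwrite("pics/w6.png",b); np.save("pics/w6.npy",d)
C=cloud(i,d);P=C.reshape(-1,3)
Q=P[(np.hypot(P[:,0]-.63,P[:,1]-.157)<.04)&(P[:,2]>.02)&(P[:,2]<.07)]; print(len(Q),Q.mean(0),Q.max(0))
p,d=robot.get_image("scene");cv2.imwrite("pics/s6.png",p[:,:,::-1])
```

```text
t 8.40 pos [0.6317 0.1567 0.1825] psi -5.1 F [0.9 0.5 0.4] w 0.0685
  -> [-0.403  1.91   0.007] [ 0.002 -0.005 -0.839]
1565 [0.63418526 0.15674425 0.04669835] [0.65185132 0.17808781 0.0549901 ]
```

View pics/w6.png

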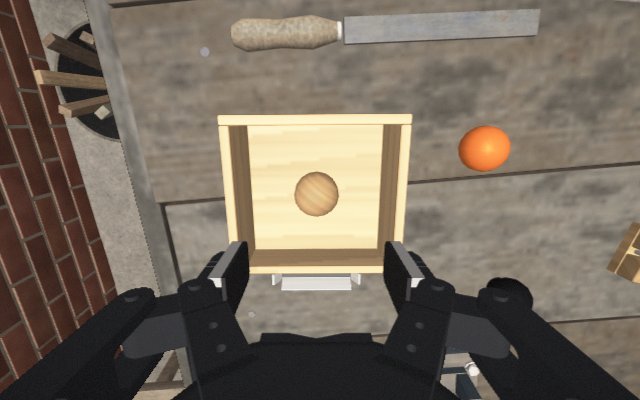

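The knob stands at (316,194) on the bin floor with its top at z ≈ 55 mm, so it is upright. From this view I'll also measure the pocket at (317,283).

Run:
```python
from rig import robot
from h import *
np.set_printoptions(suppress=True,precision=4)
i=robot.camera_info("wrist"); d=np.load("pics/w6.npy"); P=cloud(i,d).reshape(-1,3)
B=P[(P[:,0]>.5)&(P[:,0]<.75)&(P[:,1]>.05)&(P[:,1]<.27)&(P[:,2]>.07)&(P[:,2]<.08)]
print(len(B),cv2.minAreaRect(B[:,:2].astype(np.float32)))
a=np.radians(-5.0);Rz=np.array([[np.cos(a),-np.sin(a)],[np.sin(a),np.cos(a)]])
q=(P[:,:2]-[.629,.1575])@Rz
m=(P[:,2]>.035)&(P[:,2]<.06)&(q[:,0]>-.11)&(q[:,0]<-.06)&(abs(q[:,1])<.06)
Q=np.c_[q[m],P[m,2]]
for lo in np.arange(-.1,-.06,.002):
    k=Q[(Q[:,0]>=lo)&(Q[:,0]<lo+.002)]
    if len(k): print(lo.round(3),len(k),"y",k[:,1].min().round(4),k[:,1].max().round(4),"z",k[:,2].min().round(4),k[:,2].max().round(4))
im=cv2.imread("pics/w6.png"); cv2.imwrite("pics/w6z.png",cv2.resize(im[240:310,210:430],None,fx=3.6,fy=3.6,interpolation=cv2.INTER_CUBIC))
```

```text
2498 ((0.6487426161766052, 0.15594448149204254), (0.1492740362882614, 0.10707703977823257), 85.4004898071289)
-0.098 1 y 0.0012 0.0012 z 0.0446 0.0446
-0.096 44 y -0.0287 0.0339 z 0.045 0.0472
-0.094 167 y -0.0346 0.0341 z 0.0435 0.0486
-0.092 219 y -0.0349 0.0344 z 0.041 0.048
-0.09 242 y -0.0434 0.0393 z 0.0365 0.0461
-0.088 275 y -0.0433 0.0427 z 0.0352 0.0481
-0.086 102 y -0.0431 0.0426 z 0.035 0.0476
-0.084 35 y -0.0441 0.0425 z 0.036 0.0481
-0.082 40 y -0.044 0.0433 z 0.038 0.0481
-0.08 22 y -0.044 0.0434 z 0.0418 0.0478
-0.078 69 y -0.0438 0.06 z 0.0438 0.0479
-0.076 191 y -0.0597 0.0597 z 0.0441 0.0471
-0.074 222 y -0.0594 0.0597 z 0.0443 0.0476
-0.072 246 y -0.0594 0.0596 z 0.0431 0.0477
-0.07 747 y -0.0599 0.0596 z 0.035 0.0476
-0.068 12 y -0.0598 0.011 z 0.0355 0.0456
```

View pics/w6z.png

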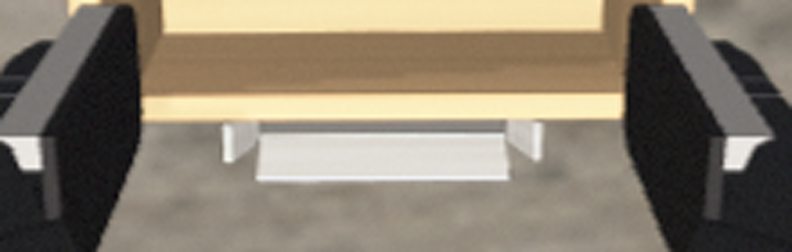

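```bash
cat > pk.py <<'E'
from rig import robot
from h import *
import sys
np.set_printoptions(suppress=True,precision=4)
s=robot.state(); go(s,.5175,-.2165,.18,70.4)
i=robot.camera_info("wrist"); p,d=robot.get_image("wrist"); P=cloud(i,d).reshape(-1,3)
cv2.imwrite("pics/pk%s.png"%sys.argv[1],p[:,:,::-1])
B=P[(P[:,0]>.5)&(P[:,0]<.75)&(P[:,1]>.05)&(P[:,1]<.27)&(P[:,2]>.07)&(P[:,2]<.08)]
print(len(B),cv2.minAreaRect(B[:,:2].astype(np.float32)),np.median(B[:,2]))
a=np.radians(-5.0);Rz=np.array([[np.cos(a),-np.sin(a)],[np.sin(a),np.cos(a)]])
q=(P[:,:2]-[.629,.1575])@Rz
print("back wall x max",np.percentile(q[(P[:,2]>.07)&(P[:,2]<.08)&(abs(q[:,1])<.06)&(q[:,0]>.05)&(q[:,0]<.09),0],[1,50,99]))
m=(P[:,2]>.035)&(P[:,2]<.06)&(q[:,0]>-.11)&(q[:,0]<-.06)&(abs(q[:,1])<.06)
Q=np.c_[q[m],P[m,2]]
f=Q[(Q[:,2]>.046)&(abs(Q[:,1])>.045)]; print("front top x",np.percentile(f[:,0],[1,50,99]),np.median(f[:,2]))
l=Q[(abs(Q[:,1])<.03)&(Q[:,0]<-.084)]; print("lip x",np.percentile(l[:,0],[1,50,99]),"z",l[:,2].max())
g=Q[(Q[:,0]<-.078)&(abs(Q[:,1])>.036)]; print("guides y",g[:,1].min(),g[:,1].max())
E
python3 pk.py 1
```

```text
t 8.50 pos [0.6303 0.1565 0.178 ] psi -5.11 F [-0.5  0.1 -0.2] w 0.0686
  -> [-0.396  1.908 -0.011] [ 0.001 -0.001 -0.839]
4893 ((0.6495122313499451, 0.15617552399635315), (0.1506313979625702, 0.1099933534860611), 85.76477813720703) 0.07477642791225779
back wall x max [0.0672 0.0714 0.0751]
front top x [-0.0742 -0.0693 -0.066 ] 0.049653941781383444
lip x [-0.0926 -0.0877 -0.084 ] z 0.05309887183206249
guides y -0.043658126162457005 0.043991552685620466
```

Request:
step_arm([
  [[-0.03,0.15,-0.01,0,0,-0.07],[-0.07,0.34,-0.01,0,0,-0.14],[-0.1,0.5,-0.01,0,0,-0.21],[-0.14,0.68,-0.01,0,0,-0.28],[-0.18,0.86,-0.01,0,0,-0.35],[-0.2,0.95,-0.01,0,0,-0.42],[-0.2,0.95,-0.01,0,0,-0.49],[-0.2,0.95,-0.01,0,0,-0.56]],
], grip=0.6)

```text
t: 9.22
tool_pos: [0.5726, -0.0304, 0.1775]
tcp_rot: [-2.896, -1.214, 0.003]
contact_force: [0.7, 0.9, 0.0]
grip_width: 0.0514
```

Run:
```python
from rig import robot
from h import *
s=robot.state(); go(s,.5175,-.2165,.18,70.4)
```

```text
t 9.22 pos [ 0.5726 -0.0304  0.1775] psi 45.47 F [0.7 0.9 0. ] w 0.0514
  -> [-0.857  0.456 -0.012] [-0.001  0.001 -0.277]
```

Request:
step_arm([
  [[-0.15,0.08,0,0,0,-0.07],[-0.32,0.17,0,0,0,-0.14],[-0.5,0.27,0,0,0,-0.21],[-0.68,0.36,0,0,0,-0.277],[-0.8,0.43,0,0,0,-0.277],[-0.857,0.456,0,0,0,-0.277],[-0.857,0.456,0,0,0,-0.277],[-0.857,0.456,0,0,0,-0.277]],
])

```text
t: 9.88
tool_pos: [0.5174, -0.2147, 0.1779]
tcp_rot: [-2.57, -1.804, 0.001]
contact_force: [0.4, 1.9, -0.1]
grip_width: 0.0513
```

```bash
cat > hd.py <<'E'
from rig import robot
from h import *
import sys
np.set_printoptions(suppress=True,precision=4)
s=robot.state(); 
i=robot.camera_info("wrist"); p,d=robot.get_image("wrist"); P=cloud(i,d).reshape(-1,3)
cv2.imwrite("pics/h%s.png"%sys.argv[1],p[:,:,::-1])
H=P[(P[:,0]>.45)&(P[:,0]<.58)&(P[:,1]>-.3)&(P[:,1]<-.15)&(P[:,2]>.05)&(P[:,2]<.105)]
print(len(H),"zmax",H[:,2].max())
T=H[H[:,2]>H[:,2].max()-.006]; print(len(T),cv2.minAreaRect(T[:,:2].astype(np.float32)),np.median(T[:,2]))
S=P[(P[:,0]>.45)&(P[:,0]<.58)&(P[:,1]>-.3)&(P[:,1]<-.15)&(P[:,2]>.026)&(P[:,2]<.034)]
print("block",len(S),cv2.minAreaRect(S[:,:2].astype(np.float32)))
go(s,.5175,-.2165,.07,70.4)
E
python3 hd.py 1
```

```text
1095 zmax 0.08991450134402099
929 ((0.5183261036872864, -0.21581986546516418), (0.06379161775112152, 0.009467560797929764), 70.46808624267578) 0.08780898208513287
block 4850 ((0.5148089528083801, -0.22613933682441711), (0.09962958097457886, 0.06016351655125618), 70.57357025146484)
t 9.88 pos [ 0.5174 -0.2147  0.1779] psi 70.12 F [ 0.4  1.9 -0.1] w 0.0513
  -> [-0.008  0.004  0.54 ] [-0.001 -0.    -0.003]
```

View pics/h1.png

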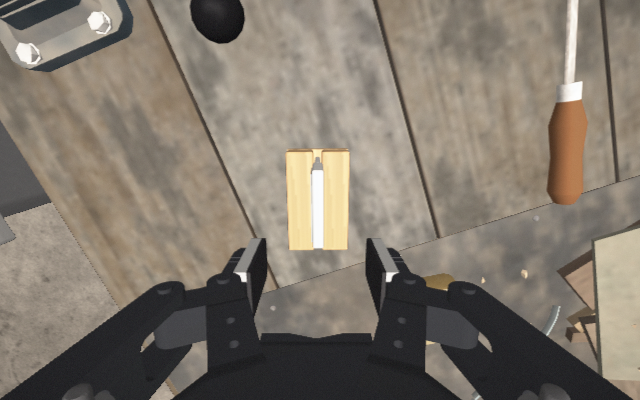

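Request:
step_arm([
  [[-0.003,0.006,0.1,0,0,-0.003],[-0.003,0.006,0.22,0,0,-0.003],[-0.003,0.006,0.33,0,0,-0.003],[-0.003,0.006,0.43,0,0,-0.003],[-0.003,0.006,0.5,0,0,-0.003],[-0.003,0.006,0.535,0,0,-0.003],[-0.003,0.006,0.535,0,0,-0.003],[-0.003,0.006,0.535,0,0,-0.003]],
])

```text
t: 10.6
tool_pos: [0.5191, -0.215, 0.0719]
tcp_rot: [-2.564, -1.814, 0.0]
contact_force: [-0.4, -0.2, 0.2]
grip_width: 0.0512
```

```bash
python3 hd.py 2
python3 - <<'E'
from rig import robot
from h import *
go(robot.state(),.5183,-.2158,.07,70.5)
E
```

```text
7732 zmax 0.10499646345220327
883 ((0.5225082039833069, -0.2068743109703064), (0.010962394997477531, 0.11117878556251526), 70.4886474609375) 0.10313981816724503
block 10875 ((0.5150756239891052, -0.2260400950908661), (0.09964556246995926, 0.060376718640327454), 70.57556915283203)
t 10.60 pos [ 0.5191 -0.215   0.0719] psi 70.56 F [-0.4 -0.2  0.2] w 0.0512
  -> [-0.01  -0.005  0.009] [-0.    -0.     0.002]
t 10.65 pos [ 0.5192 -0.2153  0.0724] psi 70.55 F [ 0.5  0.2 -0.6] w 0.051
  -> [-0.004 -0.004  0.012] [0.001 0.    0.001]
```

View pics/h2.png

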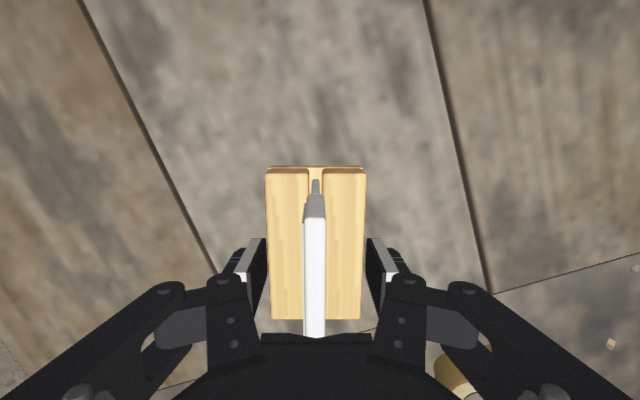

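The panel sits centred between the pads, at column 314 against a jaw midpoint of 316. I'll make a tiny correction and then grip.

Request:
step_arm([
  [[-0.004,-0.004,0.011,0,0,0],[-0.004,-0.004,0.011,0,0,0]],
])

```text
t: 10.82
tool_pos: [0.5178, -0.2163, 0.0701]
tcp_rot: [2.565, 1.813, 0.001]
contact_force: [-0.1, 0.6, -0.7]
grip_width: 0.0514
```

Request:
step_arm([
  [[0,0,0,0,0,0],[0,0,0,0,0,0],[0,0,0,0,0,0],[0,0,0,0,0,0],[0,0,0,0,0,0],[0,0,0,0,0,0],[0,0,0,0,0,0],[0,0,0,0,0,0]],
], grip=0, squeeze=80)

```text
t: 11.48
tool_pos: [0.5178, -0.2164, 0.0698]
tcp_rot: [2.565, 1.813, 0.0]
contact_force: [0.1, 1.1, 5.7]
grip_width: 0.0079
```

```bash
python3 hd.py 3
```

```text
7702 zmax 0.10499671803864778
1804 ((0.5181143283843994, -0.21519389748573303), (0.02638421766459942, 0.07799571007490158), 70.42463684082031) 0.10208835855653142
block 6383 ((0.5151106119155884, -0.2259192019701004), (0.09927745163440704, 0.06021730601787567), 70.54508209228516)
t 11.48 pos [ 0.5178 -0.2164  0.0698] psi 70.5 F [0.1 1.1 5.7] w 0.0079
  -> [-0.001 -0.001 -0.001] [0.    0.    0.001]
```

View pics/h3.png

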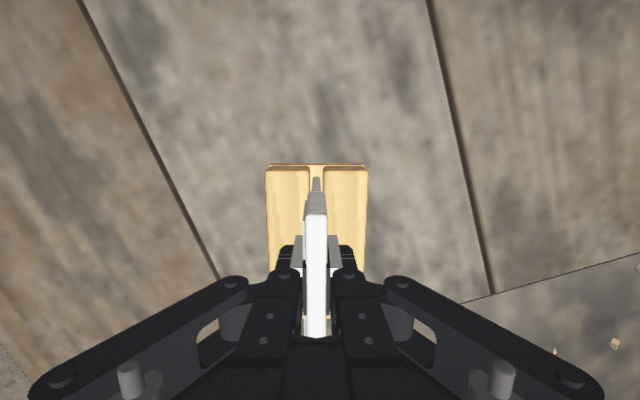

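Request:
step_arm([
  [[0,0,-0.04,0,0,0],[0,0,-0.1,0,0,0],[0,0,-0.18,0,0,0],[0,0,-0.3,0,0,0],[0,0,-0.45,0,0,0],[0,0,-0.56,0,0,0],[0,0,-0.6,0,0,0],[0,0,-0.6,0,0,0]],
])

```text
t: 12.2
tool_pos: [0.5181, -0.2165, 0.1914]
tcp_rot: [2.563, 1.811, 0.002]
contact_force: [-0.1, -0.0, -0.3]
grip_width: 0.0079
```

Run:
```python
from rig import robot
from h import *
s=robot.state(); go(s,.5498,.1644,.19,85)
p,d=robot.get_image("wrist"); cv2.imwrite("pics/w8.png",p[:,:,::-1])
```

```text
t 12.20 pos [ 0.5181 -0.2165  0.1914] psi 70.5 F [-0.1 -0.  -0.3] w 0.0079
  -> [ 1.848 -0.486  0.004] [ 0.002  0.001 -0.161]
```

View pics/w8.png

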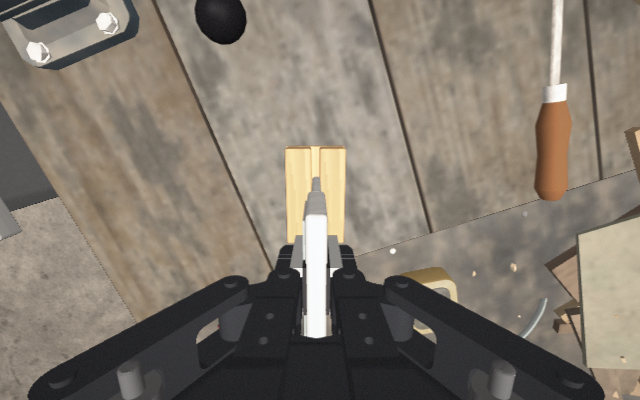

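The holder is out of the slot and held straight at column 316. I'll carry it to the pocket.

Request:
step_arm([
  [[0.1,-0.03,0,0,0,-0.03],[0.28,-0.07,0,0,0,-0.08],[0.46,-0.12,0,0,0,-0.12],[0.64,-0.17,0,0,0,-0.161],[0.82,-0.22,0,0,0,-0.161],[0.95,-0.25,0,0,0,-0.161],[0.95,-0.25,0,0,0,-0.161],[0.95,-0.25,0,0,0,-0.161]],
])

```text
t: 12.92
tool_pos: [0.5334, -0.0192, 0.1879]
tcp_rot: [-2.312, -2.124, 0.003]
contact_force: [0.1, -0.3, -0.1]
grip_width: 0.0077
```

Run:
```python
from rig import robot
from h import *
s=robot.state(); go(s,.5498,.1644,.17,85)
```

```text
t 12.92 pos [ 0.5334 -0.0192  0.1879] psi 85.14 F [ 0.1 -0.3 -0.1] w 0.0077
  -> [0.922 0.004 0.09 ] [-0.002 -0.     0.002]
```

Request:
step_arm([
  [[0.12,0,0.01,0,0,0],[0.3,0,0.03,0,0,0],[0.48,0,0.05,0,0,0],[0.66,0,0.07,0,0,0],[0.82,0,0.09,0,0,0],[0.922,0.004,0.09,0,0,0.002],[0.922,0.004,0.09,0,0,0.002],[0.922,0.004,0.09,0,0,0.002]],
])

```text
t: 13.58
tool_pos: [0.5507, 0.1628, 0.1703]
tcp_rot: [-2.318, -2.119, 0.003]
contact_force: [-0.3, -0.5, -0.5]
grip_width: 0.0078
```

Run:
```python
from rig import robot
from h import *
np.set_printoptions(suppress=True,precision=4)
s=robot.state(); go(s,.5498,.1644,.10,85)
for n in("wrist","scene"):
    i=robot.camera_info(n);p,d=robot.get_image(n); b=p[:,:,::-1]; cv2.imwrite(f"pics/{n}9.png",b)
    if n=="scene":
        cv2.imwrite("pics/s9z.png",cv2.resize(b[150:310,190:400],None,fx=3.6,fy=3.6,interpolation=cv2.INTER_CUBIC)[:600])
        P=cloud(i,d).reshape(-1,3); m=(abs(P[:,0]-.545)<.03)&(abs(P[:,1]-.164)<.05)&(P[:,2]>.1)&(P[:,2]<.145); Q=P[m]; print(len(Q),Q.min(0),Q.max(0)); print(cv2.minAreaRect(Q[:,:2].astype(np.float32)))
        a=np.radians(-5.0);Rz=np.array([[np.cos(a),-np.sin(a)],[np.sin(a),np.cos(a)]])
        q=(Q[:,:2]-[.629,.1575])@Rz; print(np.percentile(q,[2,50,98],axis=0))
```

```text
t 13.58 pos [0.5507 0.1628 0.1703] psi 84.86 F [-0.3 -0.5 -0.5] w 0.0078
  -> [ 0.008 -0.004  0.351] [-0.001  0.    -0.002]
333 [0.5443 0.13   0.1114] [0.5556 0.1945 0.145 ]
((0.5482462644577026, 0.1624651700258255), (0.06463631987571716, 0.006144599989056587), 81.704345703125)
[[-0.0824 -0.033 ]
 [-0.0809  0.0017]
 [-0.0777  0.0292]]
```

View pics/s9z.png

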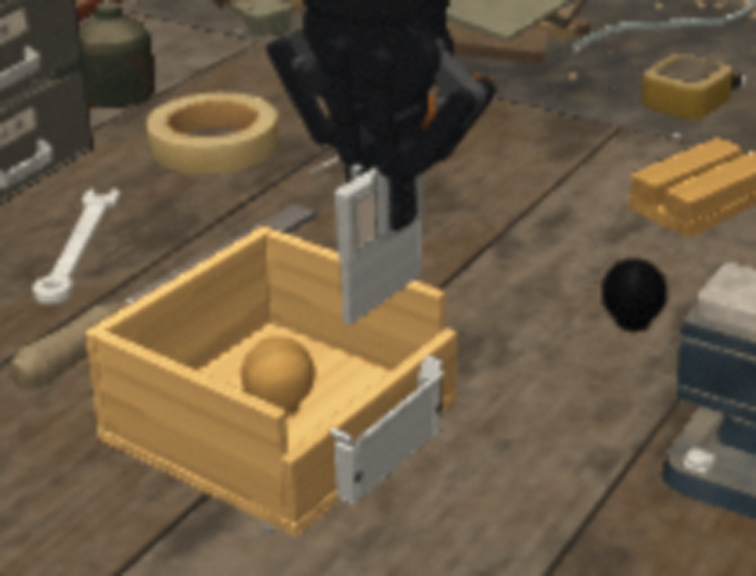

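View pics/wrist9.png

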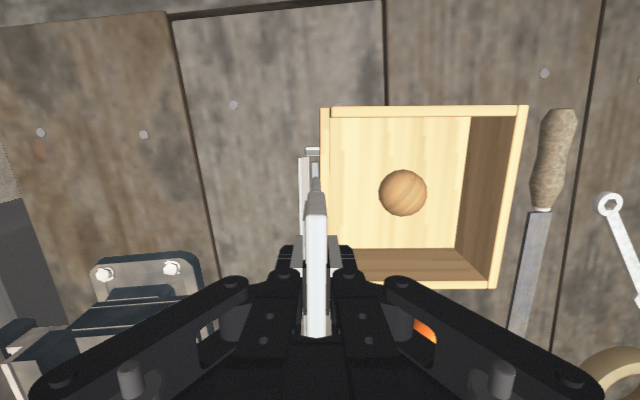

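Request:
step_arm([
  [[0.008,-0.004,0.06,0,0,0],[0.008,-0.004,0.13,0,0,0],[0.008,-0.004,0.19,0,0,0],[0.008,-0.004,0.23,0,0,0],[0.008,-0.004,0.26,0,0,0],[0.008,-0.004,0.26,0,0,0],[0.008,-0.004,0.26,0,0,0]],
])

```text
t: 14.27
tool_pos: [0.5503, 0.1643, 0.1195]
tcp_rot: [2.32, 2.118, -0.0]
contact_force: [-0.0, -0.1, -0.3]
grip_width: 0.0079
```

```bash
cat > pl.py <<'E'
from rig import robot
from h import *
import sys
np.set_printoptions(suppress=True,precision=4)
s=robot.state(); go(s,.5498,.1644,.09,85)
for n in("wrist","scene"):
    i=robot.camera_info(n);p,d=robot.get_image(n); b=p[:,:,::-1]; cv2.imwrite(f"pics/{n}_{sys.argv[1]}.png",b)
    if n=="scene":
        cv2.imwrite(f"pics/sz_{sys.argv[1]}.png",cv2.resize(b[180:300,240:380],None,fx=4.8,fy=4.8,interpolation=cv2.INTER_CUBIC))
        P=cloud(i,d).reshape(-1,3); m=(abs(P[:,0]-.545)<.03)&(abs(P[:,1]-.164)<.05)&(P[:,2]>.06)&(P[:,2]<.085); Q=P[m]; print(len(Q),Q.min(0),Q.max(0))
        a=np.radians(-5.0);Rz=np.array([[np.cos(a),-np.sin(a)],[np.sin(a),np.cos(a)]])
        q=(Q[:,:2]-[.629,.1575])@Rz; print(np.percentile(q,[2,50,98],axis=0))
E
python3 pl.py a
```

```text
t 14.27 pos [0.5503 0.1643 0.1195] psi 84.77 F [-0.  -0.1 -0.3] w 0.0079
  -> [ 0.001 -0.003  0.148] [-0.     0.    -0.003]
224 [0.5445 0.1312 0.0603] [0.5558 0.1969 0.0849]
[[-0.0827 -0.0309]
 [-0.0812  0.0051]
 [-0.0772  0.0317]]
```

View pics/sz_a.png

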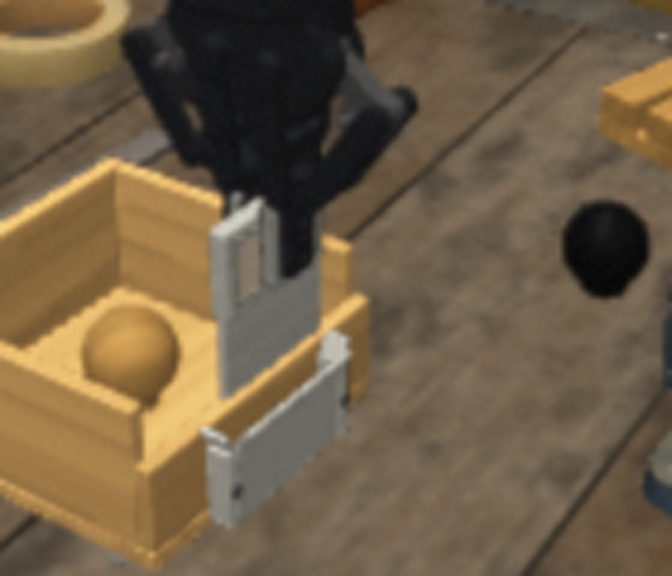

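View pics/wrist_a.png

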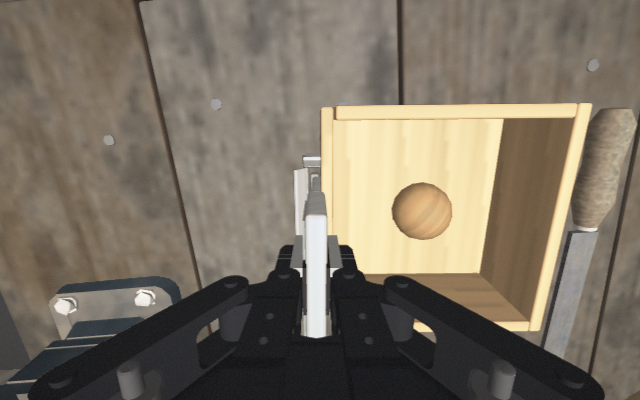

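Request:
step_arm([
  [[0.002,-0.005,0.02,0,0,-0.002],[0.002,-0.005,0.04,0,0,-0.002],[0.002,-0.005,0.06,0,0,-0.002],[0.002,-0.005,0.075,0,0,-0.002],[0.002,-0.005,0.085,0,0,-0.002],[0.002,-0.005,0.085,0,0,-0.002]],
])

```text
t: 14.87
tool_pos: [0.5491, 0.1652, 0.1019]
tcp_rot: [-2.316, -2.122, 0.001]
contact_force: [1.2, -0.2, -1.4]
grip_width: 0.0081
```

```bash
python3 pl.py b
```

```text
t 14.87 pos [0.5491 0.1652 0.1019] psi 84.99 F [ 1.2 -0.2 -1.4] w 0.0081
  -> [-0.004  0.004  0.059] [-0.  0. -0.]
185 [0.5423 0.1343 0.0601] [0.5547 0.1977 0.0847]
[[-0.085  -0.0288]
 [-0.0827  0.009 ]
 [-0.0796  0.0325]]
```

View pics/sz_b.png

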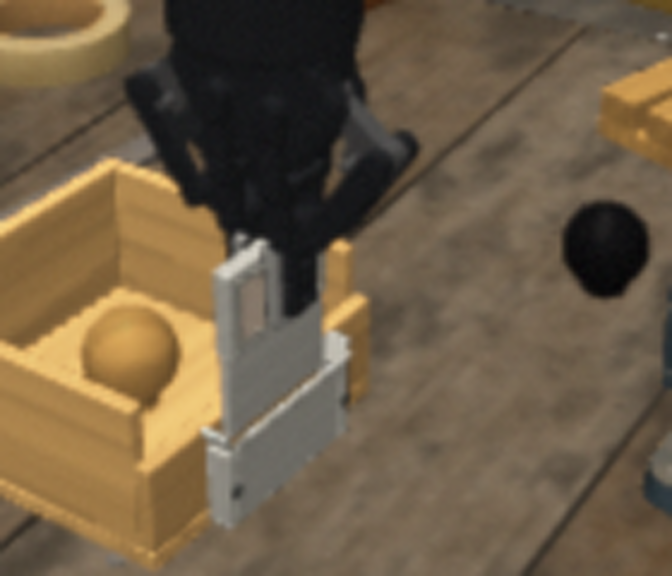

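View pics/wrist_b.png

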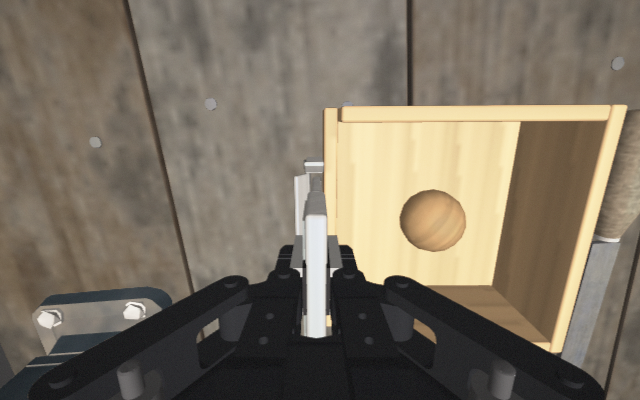

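The blade is in the mouth behind the lip with no contact force. I'll continue down towards the spring bar.

Request:
step_arm([
  [[-0.003,0.003,0.015,0,0,0],[-0.003,0.003,0.03,0,0,0],[-0.003,0.003,0.045,0,0,0],[-0.003,0.003,0.05,0,0,0],[-0.003,0.003,0.05,0,0,0]],
])

```text
t: 15.38
tool_pos: [0.5496, 0.1646, 0.092]
tcp_rot: [-2.316, -2.122, 0.001]
contact_force: [-0.3, -0.4, -1.8]
grip_width: 0.0083
```

Run:
```python
from rig import robot
from h import *
go(robot.state(),.5498,.1644,.0778,85)
```

```text
t 15.38 pos [0.5496 0.1646 0.092 ] psi 84.99 F [-0.3 -0.4 -1.8] w 0.0083
  -> [-0.001  0.001  0.071] [-0.  0. -0.]
```

Request:
step_arm([
  [[0,0,0.01,0,0,0],[0,0,0.02,0,0,0],[0,0,0.03,0,0,0],[0,0,0.04,0,0,0],[0,0,0.05,0,0,0],[0,0,0.06,0,0,0],[0,0,0.06,0,0,0],[0,0,0.06,0,0,0]],
], squeeze=100)

```text
t: 16.05
tool_pos: [0.55, 0.1646, 0.0806]
tcp_rot: [2.316, 2.122, 0.001]
contact_force: [-1.0, 0.2, 6.0]
grip_width: 0.0075
```

Run:
```python
from rig import robot
from h import *
go(robot.state(),.5498,.1644,.0778,85)
```

```text
t 16.05 pos [0.55   0.1646 0.0806] psi 84.99 F [-1.   0.2  6. ] w 0.0075
  -> [-0.001 -0.001  0.014] [ 0. -0. -0.]
```

Request:
step_arm([
  [[0,0,0.004,0,0,0],[0,0,0.008,0,0,0],[0,0,0.012,0,0,0],[0,0,0.015,0,0,0],[0,0,0.015,0,0,0]],
])

```text
t: 16.47
tool_pos: [0.55, 0.1646, 0.0779]
tcp_rot: [2.316, 2.122, 0.001]
contact_force: [-1.5, -0.7, 7.8]
grip_width: 0.0075
```

Run:
```python
from rig import robot
from h import *
go(robot.state(),.5498,.1644,.0778,85)
```

```text
t 16.47 pos [0.55   0.1646 0.0779] psi 84.99 F [-1.5 -0.7  7.8] w 0.0075
  -> [-0.001 -0.001  0.   ] [ 0. -0. -0.]
```

Almost at the stop. I'll press a little further and expect the force to jump once it bottoms out.

Request:
step_arm([
  [[0,0,0.003,0,0,0],[0,0,0.006,0,0,0],[0,0,0.006,0,0,0]],
])

```text
t: 16.72
tool_pos: [0.5501, 0.1647, 0.0778]
tcp_rot: [2.316, 2.122, 0.002]
contact_force: [-4.4, -0.9, 19.7]
grip_width: 0.0076
```

Run:
```python
from rig import robot
from h import *
go(robot.state(),.5498,.1644,.0778,85)
```

```text
t 16.72 pos [0.5501 0.1647 0.0778] psi 84.99 F [-4.4 -0.9 19.7] w 0.0076
  -> [-0.002 -0.002 -0.   ] [ 0.001 -0.    -0.   ]
```

Request:
step_arm([
  [[0,0,0,0,0,0],[0,0,0,0,0,0],[0,0,0,0,0,0],[0,0,0,0,0,0]],
])

```text
t: 17.05
tool_pos: [0.5501, 0.1647, 0.0777]
tcp_rot: [2.316, 2.122, 0.002]
contact_force: [-4.1, -0.8, 21.3]
grip_width: 0.0077
```

```bash
python3 pl.py c
python3 - <<'E'
from rig import robot
from h import *
i=robot.camera_info("scene");p,d=robot.get_image("scene");P=cloud(i,d).reshape(-1,3)
a=np.radians(-5.0);Rz=np.array([[np.cos(a),-np.sin(a)],[np.sin(a),np.cos(a)]])
q=(P[:,:2]-[.629,.1575])@Rz
m=(abs(q[:,0]+.08)<.012)&(q[:,1]>.014)&(q[:,1]<.033)&(P[:,2]<.13)&(P[:,2]>.05); print("holder top z",np.sort(P[m,2])[-12:].round(4))
E
```

```text
t 17.05 pos [0.5501 0.1647 0.0777] psi 85.0 F [-4.1 -0.8 21.3] w 0.0077
  -> [-0.001 -0.001 -0.061] [ 0.001 -0.    -0.   ]
218 [0.5315 0.1341 0.0601] [0.5669 0.1982 0.085 ]
[[-0.0971 -0.0301]
 [-0.0846  0.012 ]
 [-0.077   0.032 ]]
holder top z [0.0974 0.0975 0.1255 0.1255 0.1259 0.1267 0.1279 0.1283 0.129  0.1295
 0.1296 0.1298]
```

View pics/sz_c.png

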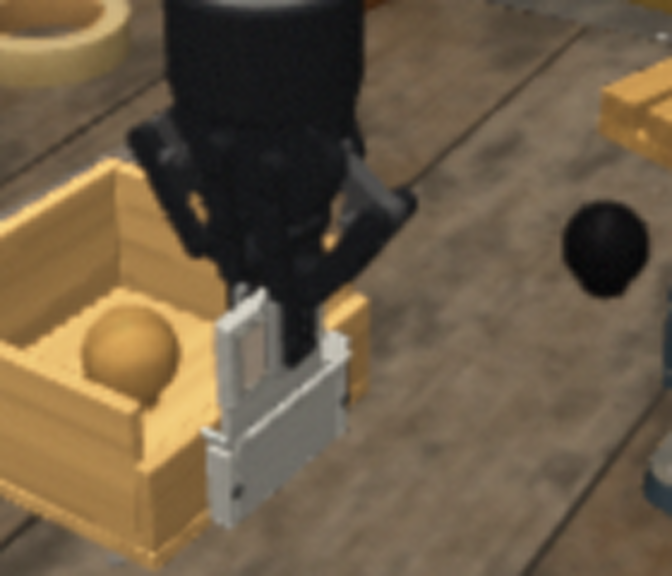

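View pics/wrist_c.png

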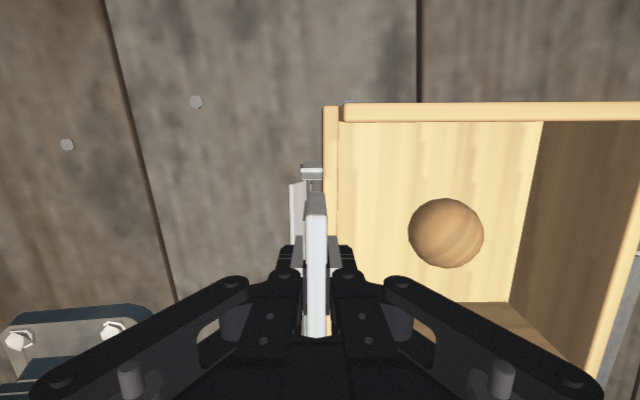

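The holder's top reads about 96–97 mm against 96 mm nominal. TCP z (77.7 mm) has stopped moving while the force went from 8 N to 21 N, so it is on the stop. The card faces out and the knob is upright in the bin. I'm handing in now.

```bash
python3 -c "
from rig import robot
s=robot.state(); print(s['t'],s['tool_pos'],s['contact_force'],s['grip_width']); print(robot.finish_job())"
```

```text
17.2 [0.55011797 0.16468585 0.07774444] [-3.5325984  -0.63103705 20.62610189] 0.007385148720484911
the job is handed in; nothing more can be done
None
```

I put the pale wooden knob in the bin, lowering it until it touched the floor at about 5 N before letting go. I then took the label holder from the slotted block and pressed it into the label pocket, card facing out. I handed the job in at 17.2 s while still holding it down.

**Last checks:**
- **Knob:** it stands upright on the bin floor, with its top at about 55 mm (54 mm expected).
- **Spring bar:** the downward push rose from 8 N to about 21 N with no further travel, so the bar is on its stop. The tool stopped at 77.7 mm (77.8 mm expected). The bar itself can't be seen in the images.
- **Holder height:** its top measured about 97.5 mm against the nominal 96 mm. I put the difference down to depth noise, since the force and tool height both agree with fully down.
- **Sideways load:** about 4 N at the end, probably light contact with the pocket wall.
- **Bystanders:** I never touched the tape measure, chisel or file, and saw no sign that they had moved.

The first grip on the knob was a few millimetres too high, so I reopened and gripped it again 4–5 mm lower before lifting.

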